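Slide a culture dish under the counting stand

TASK

Slide the single culture dish, the one lying on its own, flat along the bench into the open mouth of the low counting stand, under its windowed plate, until it reaches the stop at the back. Do not lift or tip the dish, and leave the stack of three dishes where it is.

Things in the scene. Friction and masses are not known exactly. Their poses are not given: they have to be found in the camera images.
- dish_center (a point): Centre, 7 mm above the bench, of the single loose flat round culture dish, 22 g, 87 to 90 mm across, 13 to 15 mm high, solid. Too wide to grasp: push its rim with the fingertips low over the bench, steadiest with both tips about 50 mm apart. It lies left or right of the middle, nearer the robot than the stand.
- stand_seat (a point): Where the dish's centre belongs in the fixed stand: white plate with clear window, 26 to 31 mm above the bench, on two side walls. x points in from the mouth, y left, z up; 7 mm above the bench. In mm: plate x -15..56, lane y -54..54, stop's face x 44.5; 16 mm high strips flare from the mouth to x -42, y +-86. The seated dish sticks out 28 mm in front: fingers stay outside.
- stack_center (a point): Centre of the top dish, 33 mm above the bench, of the stack of three such dishes (40 mm high, 90 mm across), loose, on the other side of the middle from the single dish. Not to be disturbed.

How it is judged:
By the outcome, as a careful person would: the job done as asked, in the order asked, and still so for the second after the job is handed in, with the robot touching nothing.
It also fails if it takes over 42 s, if anything falls off the work surface, if the arm or the gripper's body presses on something with over 40 N, if the wrist force passes 120 N, or if a joint passes its speed limit or range.

ROBOT

A 7-joint arm with a two-finger parallel gripper is mounted at the origin on a cart in front of the work surface, level with it; the furniture and walls round the work are solid. World frame = base frame: x ahead of the robot, y to its left, z up, the work surface at z = 0. Lengths are in m, angles in rad, forces in N, time in s.
With the tool pointing down it reaches from about 0.4 to 0.875 m from the base axis. Payload 19.3 kg.
Tool frame: the origin (TCP) lies midway between the tips of the shut fingers; the grasp point (between the pads) lies 19 mm behind it; z points along the fingers, y is the line along which they close (so a half turn about z gives the same grasp; the last joint's range is limited). The gripper opens to 85 mm and grips with 20 to 120 N. Pads are 22 mm wide; open, the fingers measure 114 mm over their backs; the gripper's body (76 mm by 85 mm) begins 54 mm behind the grasp point. The pads swing forward as they close: fully open they stand 13 mm farther back than shut.
Start: joints at [1.259, 0.521, -0.036, 1.599, 0.021, 1.021, -0.113], TCP at [0.15, -0.607, 0.231] pointing down, gripper open.
Joint ranges: [-2.91, 2.91], [-0.3, 2.13], [-1.5, 1.42], [0.17, 2.43], [-1.26, 4.41], [0.16, 1.93], [-2.52, 2.52]. Speed limits (rad/s): [1.89, 1.89, 2.39, 2.39, 3.01, 3.01, 3.01].

INTERFACE

Orientations are given as [roll, pitch, yaw] about the fixed x, y, z axes, in that order (R = Rz(yaw) Ry(pitch) Rx(roll)).
In Python, from workcell import * gives the robot as it stands. The module is installed in compiled form; this text tells all that it offers.
- The arm moves only by the tool play_rows, never from a script. Its argument "deltas" is a list of rows, each a list of 7 numbers: the shift along the tool's x, y, z in units of 500 mm (1.0 is 500 mm), then the turn, a rotation vector about the tool's x, y, z in units of 120 degrees (1.0 is 120 degrees), then the closure, from 0 (fully open) to 1 (shut). A call has 1 to 10 rows; each row is the pose to reach, as a shift and turn from the pose commanded when the call began, along the tool's axes at that moment; what a row does not reach only later rows make up. A row lasts 1/10 s, in which the tool goes at most 50 mm and 8.59 degrees, less where a joint would pass 70% of its speed; a pose out of reach is approached as far as the arm can. A call with a number of a shift or a turn outside -1 to 1 is refused whole. A call with a gripper value outside its range is refused whole. The fingers move at their own pace and stop on an object; "newtons" is the grip in N (left out, the last holds). Time passes only in rows, so rows that repeat a pose let the fingers close. It gives the time, the measured TCP pose, the force, the opening and the grip force at its end, in the units of the state.
- observe(): the state, without advancing time (a new reading comes with each control period).
- grab_frame(name): name is "scene" or "top"; returns the picture (400x640x3 uint8, red, green, blue); there is no depth.
- get_calibration(name): a dict with "fovy" (degrees; the focal length in pixels is half the picture's height over the tangent of half this angle, whatever the lens; pixels are square), "cx", "cy" (the principal point, pixels), "xyz" and "rotation" of the camera in the world. Camera axes: x right, y down, z forward; pixel columns grow to the right and rows downward; lengths in m; the calibration is good to about 2 mm. A picture is of the moment at which its call begins. get_calibration takes no time and is no camera call.
- job_done(): hands the job in; it is judged then, once.
The state is a dict: "clock": time; "qpos": joint angles; "qd": joint speeds; "joint_efforts": joint torques, N m; "position": TCP position; "tool_rot": TCP orientation; "force": force on the tool from outside, world axes, zero at the start; "moment": the same for the moment, N m; "grip_width": finger opening in m; "finger_force": force on a finger pad.
Only numpy, scipy, OpenCV 4.12 (cv2) and the standard library are available. Lean on these libraries where they do the work, as an engineer would, in place of code of your own. Each camera call takes 0.05 s, during which the arm holds its last target. There are 200 camera calls.

## Working session

There is one attempt and no reset: what is moved stays moved. The work goes in short steps, Python scripts to look and compute and a tool call to move; the robot and the scene stay as the last step left them, time stands still between calls to the robot, and variables do not carry over. Pictures are saved under pics/ and viewed, at most 10 in all, crops included, and the job is handed in when it is done.

Besides the shell and the picture viewer there is one more tool, called after "Emit:" by a JSON object that holds its "fn" and its "kwargs". play_rows: Moves the arm, as the interface text tells. Its arguments: {"type":"object","properties":{"deltas":{"type":"array"},"newtons":{"type":"number"}},"required":["deltas"]}

```bash
mkdir -p pics; cat > h.py <<'E'
from workcell import *
import numpy as np, cv2
def f(c,h=400): return h/2/np.tan(np.radians(c["fovy"])/2)
def ray(c,u,v,z):
    R=np.array(c["rotation"]); 
    if R.shape!=(3,3):
        from scipy.spatial.transform import Rotation as Ro; R=Ro.from_euler('xyz',R).as_matrix()
    d=R@np.array([(u-c["cx"])/f(c),(v-c["cy"])/f(c),1]); p=np.array(c["xyz"]); return p+d*(z-p[2])/d[2]
E
python3 - <<'E'
from h import *
for n in("scene","top"):
    cv2.imwrite(f"pics/{n}0.png",grab_frame(n)[:,:,::-1]); print(get_calibration(n))
s=observe(); print(s)
E
```

```text
{'fovy': 50.08717840575666, 'cx': 320.0308868715834, 'cy': 201.7654596145487, 'xyz': array([-0.03418457,  0.47526912,  0.43651258]), 'rotation': array([-2.05873369, -0.02275449, -2.22771008])}
{'fovy': 46.02873989797645, 'cx': 315.8627072086849, 'cy': 191.43041464801126, 'xyz': array([0.36581156, 0.00872949, 1.16946072]), 'rotation': array([-2.98066544, -0.01095512, -1.55249592])}
{'clock': 0.1, 'qpos': array([ 1.25884109,  0.52199869, -0.03634315,  1.59994516,  0.02117632,
        1.02106439, -0.1128168 ]), 'qd': array([-0.00015168, -0.00271215,  0.00060409, -0.00141445,  0.0008517 ,
       -0.00013824,  0.00033488]), 'joint_efforts': array([ 5.41673333e-03, -9.28484988e+01,  1.98458031e+00, -3.70532048e+01,
        1.81284308e-02,  5.40862646e-03,  1.36098315e-04]), 'position': array([ 0.14954238, -0.6065426 ,  0.23075758]), 'tool_rot': array([-3.14056159e+00,  4.26740324e-05,  2.41728615e-01]), 'force': array([-0.39189871,  0.1029898 ,  0.05931002]), 'moment': array([ 0.03918263,  0.05654752, -0.0343542 ]), 'finger_force': 0.0, 'grip_width': 0.08531890456536775}
```

View pics/top0.png

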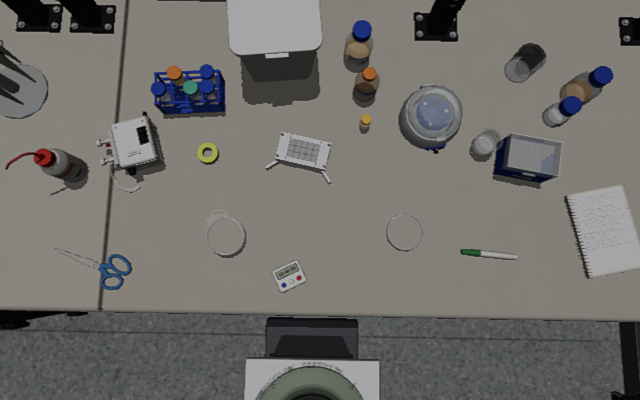

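View pics/scene0.png

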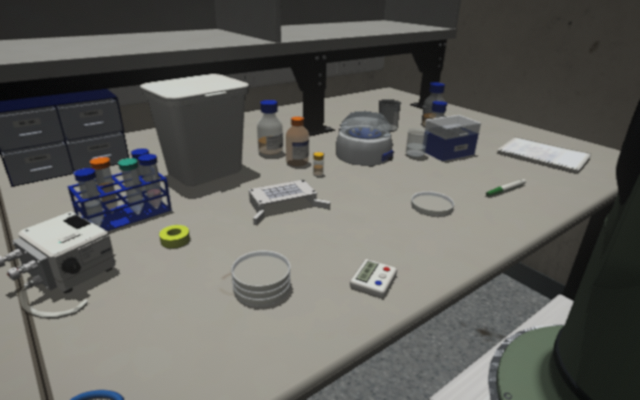

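The top view shows the single dish at about (405,232), the stack at (226,236), and the stand at (304,152) with its mouth toward the robot and flares ending at about (268,166) and (328,180). I'll crop in for more detail.

```bash
python3 - <<'E'
from h import *
im=cv2.imread("pics/top0.png"); c=get_calibration("top")
cv2.imwrite("pics/crop0.png",cv2.resize(im[120:260,255:435],None,fx=4.4,fy=4.2,interpolation=cv2.INTER_CUBIC)[:600])
print(f(c))
for n,u,v,z in [("dish",405,232,.014),("stack",226,236,.04),("stand",304,152,.03)]: print(n,ray(c,u,v,z))
E
```

```text
470.84211331647515
dish [ 0.45701632 -0.22133096  0.014     ]
stack [0.43722088 0.21235476 0.04      ]
stand [0.649647   0.03092391 0.03      ]
```

View pics/crop0.png

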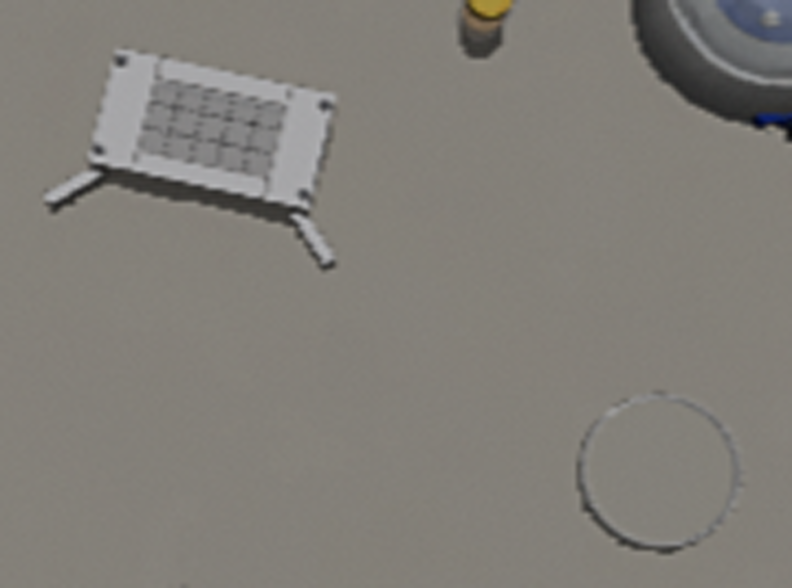

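The crop shows the plate corners at about (118,48), (336,95), (305,211) and (90,163), the flare tips at about (48,203) and (330,264), and the dish centred at (660,471).

```bash
cat >> h.py <<'E'
def stand():
    c=get_calibration("top")
    P=[ray(c,255+x/4.4-.4,120+y/4.2-.4,.0285)[:2] for x,y in [(118,48),(336,95),(305,211),(90,163)]]
    ctr=np.mean(P,0); ax=(P[0]+P[1]-P[2]-P[3]); a1=np.arctan2(ax[1],ax[0])
    l=(P[0]+P[3]-P[1]-P[2]); a2=np.arctan2(-l[0],l[1])
    return P,ctr,a1,a2
E
python3 - <<'E'
from h import *
P,ctr,a1,a2=stand(); c=get_calibration("top")
print(np.round(P,4),ctr,a1,a2,[np.linalg.norm(P[i]-P[i-1]) for i in range(4)])
X=np.array([np.cos(a2),np.sin(a2)]);Y=np.array([-X[1],X[0]])
seat=ctr-.0205*X; print("seat",seat)
d=ray(c,405,231.7,.010)[:2]
print("dish",d,"in stand",(d-seat)@X,(d-seat)@Y, "width",[ray(c,255+x/4.4,232,.01)[1] for x in (578,742)])
for x,y in[(48,203),(330,264)]:
    p=ray(c,255+x/4.4-.4,120+y/4.2-.4,.016)[:2]-seat; print(p@X,p@Y)
E
```

```text
[[ 0.7028  0.0887]
 [ 0.6765 -0.0358]
 [ 0.6057 -0.0193]
 [ 0.6322  0.1024]] [0.65430788 0.03398464] -0.21024513406615972 -0.21081622344827003 [np.float64(0.07190438279803173), np.float64(0.12726458821448827), np.float64(0.0726845180893611), np.float64(0.12452332709979605)]
seat [0.63426174 0.03827443]
dish [ 0.45807147 -0.22213632] in stand -0.11779643588615628 -0.29151461836521475 width [np.float64(-0.176107699452031), np.float64(-0.2681870461558921)]
-0.04195618724396683 0.08118352352304586
-0.04121508549883019 -0.08300915868016624
```

```bash
cat >> h.py <<'E'
def go(x,y,z,yaw):
    s=observe(); p=s["position"]; w=s["tool_rot"][2]
    d=np.array([x,y,z])-p; dy=(yaw-w+np.pi)%(2*np.pi)-np.pi
    X=np.array([np.cos(w),np.sin(w)]);Y=np.array([X[1],-X[0]])
    print("t%.1f"%s["clock"],"pos",p.round(4),"rot",s["tool_rot"].round(4),"F",s["force"].round(1),"w",round(s["grip_width"],4),"q",s["qpos"].round(2))
    print("row",np.round([d[:2]@X/.5,d[:2]@Y/.5,-d[2]/.5,0,0,-dy/np.radians(120)],4))
E
python3 -c "
from h import *
go(.440,-.305,.09,1.36)"
```

```text
t0.1 pos [ 0.1495 -0.6065  0.2308] rot [-3.1406  0.      0.2417] F [-0.4  0.1  0.1] w 0.0853 q [ 1.26  0.52 -0.04  1.6   0.02  1.02 -0.11]
row [ 0.7084 -0.4465  0.2815  0.      0.     -0.5339]
```

Emit:
{"fn": "play_rows", "kwargs": {"deltas": [[0.708, -0.4465, 0.2815, 0, 0, -0.534, 0.47], [0.708, -0.4465, 0.2815, 0, 0, -0.534, 0.47], [0.708, -0.4465, 0.2815, 0, 0, -0.534, 0.47], [0.708, -0.4465, 0.2815, 0, 0, -0.534, 0.47], [0.708, -0.4465, 0.2815, 0, 0, -0.534, 0.47], [0.708, -0.4465, 0.2815, 0, 0, -0.534, 0.47], [0.708, -0.4465, 0.2815, 0, 0, -0.534, 0.47], [0.708, -0.4465, 0.2815, 0, 0, -0.534, 0.47], [0.708, -0.4465, 0.2815, 0, 0, -0.534, 0.47], [0.708, -0.4465, 0.2815, 0, 0, -0.534, 0.47]]}}

```text
clock: 1.1
position: [0.443, -0.3001, 0.089]
tool_rot: [-3.141, -0.003, 1.367]
force: [-0.5, -0.9, 0.2]
grip_width: 0.0453
finger_force: 0.0
```

```bash
python3 -c "
from h import *
go(.440,-.305,.09,1.36);go(.440,-.305,.003,1.36)"
```

```text
t1.1 pos [ 0.443  -0.3001  0.089 ] rot [-3.1409 -0.0032  1.3673] F [-0.5 -0.9  0.2] w 0.0453 q [ 0.73  0.6  -0.33  1.94  0.3   0.65  0.01]
row [-0.0109 -0.0039 -0.002   0.      0.      0.0035]
t1.1 pos [ 0.443  -0.3001  0.089 ] rot [-3.1409 -0.0032  1.3673] F [-0.5 -0.9  0.2] w 0.0453 q [ 0.73  0.6  -0.33  1.94  0.3   0.65  0.01]
row [-0.0109 -0.0039  0.172   0.      0.      0.0035]
```

Emit:
{"fn": "play_rows", "kwargs": {"deltas": [[0, 0, 0.06, 0, 0, 0, 0.47], [0, 0, 0.11, 0, 0, 0, 0.47], [0, 0, 0.14, 0, 0, 0, 0.47], [0, 0, 0.16, 0, 0, 0, 0.47], [0, 0, 0.172, 0, 0, 0, 0.47], [0, 0, 0.172, 0, 0, 0, 0.47]]}}

```text
clock: 1.7
position: [0.4398, -0.3054, 0.0044]
tool_rot: [-3.141, -0.0, 1.36]
force: [0.7, -0.2, -0.0]
grip_width: 0.0454
finger_force: 0.0
```

```bash
python3 - <<'E'
from h import *
go(.440,-.305,.004,1.36)
cv2.imwrite("pics/s1.png",cv2.resize(grab_frame("scene")[150:300,340:540,::-1],(800,600),interpolation=cv2.INTER_CUBIC))
t=grab_frame("top");cv2.imwrite("pics/top1.png",t[:,:,::-1])
E
```

```text
t1.7 pos [ 0.4398 -0.3054  0.0044] rot [-3.1412e+00 -1.0000e-04  1.3600e+00] F [ 0.7 -0.2 -0. ] w 0.0454 q [ 0.68  0.74 -0.25  1.96  0.37  0.48 -0.05]
row [0.0008 0.0003 0.0008 0.     0.     0.    ]
```

View pics/s1.png

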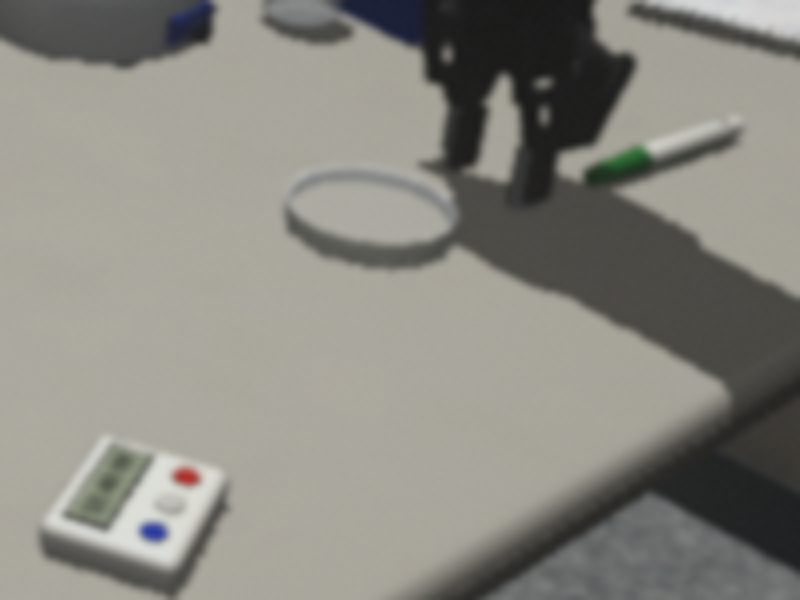

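The fingers stand just behind the dish, on its right, with the tips near the bench. I'll start pushing sideways.

Emit:
{"fn": "play_rows", "kwargs": {"deltas": [[0.02, 0, 0.003, 0, 0, 0, 0.47], [0.04, 0, 0.003, 0, 0, 0, 0.47], [0.055, 0, 0.003, 0, 0, 0, 0.47], [0.065, 0, 0.003, 0, 0, 0, 0.47], [0.075, 0, 0.003, 0, 0, 0, 0.47], [0.09, 0, 0.003, 0, 0, 0, 0.47], [0.11, 0, 0.003, 0, 0, 0, 0.47], [0.13, 0, 0.003, 0, 0, 0, 0.47], [0.15, 0, 0.003, 0, 0, 0, 0.47], [0.17, 0, 0.003, 0, 0, 0, 0.47]]}}

```text
clock: 2.8
position: [0.4578, -0.2212, 0.003]
tool_rot: [-3.142, -0.0, 1.36]
force: [0.6, -0.3, -0.7]
grip_width: 0.0453
finger_force: 0.1
```

Emit:
{"fn": "play_rows", "kwargs": {"deltas": [[0.02, 0, 0, 0, 0, 0, 0.47], [0.042, 0, 0, 0, 0, 0, 0.47], [0.064, 0, 0, 0, 0, 0, 0.47], [0.086, 0, 0, 0, 0, 0, 0.47], [0.108, 0, 0, 0, 0, 0, 0.47], [0.13, 0, 0, 0, 0, 0, 0.47], [0.152, 0, 0, 0, 0, 0, 0.47], [0.174, 0, 0, 0, 0, 0, 0.47], [0.19, 0, 0, 0, 0, 0, 0.47], [0.2, 0, 0, 0, 0, 0, 0.47]]}}

```text
clock: 3.8
position: [0.4788, -0.1235, 0.0031]
tool_rot: [3.142, -0.0, 1.361]
force: [-1.0, -0.7, -1.2]
grip_width: 0.0451
finger_force: 0.1
```

```bash
python3 - <<'E'
from h import *
go(.509,.014,.0025,1.36)
t=grab_frame("top");cv2.imwrite("pics/top2.png",cv2.resize(t[120:300,200:440,::-1],(800,600),interpolation=cv2.INTER_CUBIC))
E
```

```text
t3.8 pos [ 0.4788 -0.1235  0.0031] rot [ 3.1416e+00 -1.0000e-04  1.3608e+00] F [-1.  -0.7 -1.2] w 0.0451 q [ 0.28  0.7  -0.19  2.07  0.33  0.4  -0.39]
row [0.2816 0.0018 0.0011 0.     0.     0.0004]
```

View pics/top2.png

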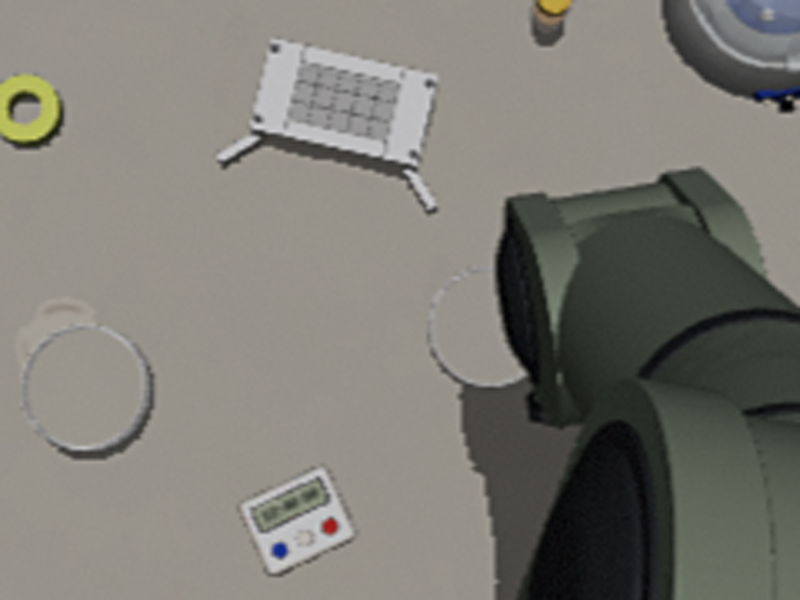

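The dish sits centred against the fingers, with its left edge at (430,325) in the crop and well clear of the flare tip at (432,210). I'll keep pushing.

Emit:
{"fn": "play_rows", "kwargs": {"deltas": [[0.012, 0, 0, 0, 0, 0, 0.47], [0.03, 0, 0, 0, 0, 0, 0.47], [0.05, 0, 0, 0, 0, 0, 0.47], [0.07, 0, 0, 0, 0, 0, 0.47], [0.09, 0, 0, 0, 0, 0, 0.47], [0.11, 0, 0, 0, 0, 0, 0.47], [0.13, 0, 0, 0, 0, 0, 0.47], [0.15, 0, 0, 0, 0, 0, 0.47], [0.17, 0, 0, 0, 0, 0, 0.47], [0.19, 0, 0, 0, 0, 0, 0.47]]}}

```text
clock: 4.85
position: [0.4986, -0.0306, 0.003]
tool_rot: [-3.142, -0.0, 1.36]
force: [0.1, -0.9, -0.5]
grip_width: 0.0454
finger_force: 0.1
```

Emit:
{"fn": "play_rows", "kwargs": {"deltas": [[0.02, 0, 0, 0, 0, 0, 0.47], [0.038, 0, 0, 0, 0, 0, 0.47], [0.053, 0, 0, 0, 0, 0, 0.47], [0.066, 0, 0, 0, 0, 0, 0.47], [0.076, 0, 0, 0, 0, 0, 0.47], [0.083, 0, 0, 0, 0, 0, 0.47], [0.088, 0, 0, 0, 0, 0, 0.47], [0.09, 0, 0, 0, 0, 0, 0.47], [0.09, 0, 0, 0, 0, 0, 0.47]]}}

```text
clock: 5.75
position: [0.5078, 0.0124, 0.003]
tool_rot: [-3.142, 0.0, 1.36]
force: [-0.7, -0.6, -0.2]
grip_width: 0.0453
finger_force: 0.0
```

Emit:
{"fn": "play_rows", "kwargs": {"deltas": [[-0.03, 0, 0, 0, 0, 0, 0.47], [-0.08, 0, 0, 0, 0, 0, 0.47], [-0.12, 0, -0.06, 0, 0, 0, 0.47], [-0.12, 0, -0.14, 0, 0, 0, 0.47], [-0.14, 0, -0.2, 0, 0, 0, 0.47], [-0.2, 0, -0.2, 0, 0, 0, 0.47], [-0.2, 0, -0.2, 0, 0, 0, 0.47]]}}

```text
clock: 6.45
position: [0.4859, -0.09, 0.1038]
tool_rot: [3.14, 0.002, 1.355]
force: [-0.3, 0.2, -0.3]
grip_width: 0.0456
finger_force: 0.0
```

```bash
python3 - <<'E'
from h import *
go(.5,0,.1,-.21)
t=grab_frame("top");cv2.imwrite("pics/top3.png",cv2.resize(t[120:300,200:440,::-1],(800,600),interpolation=cv2.INTER_CUBIC))
E
```

```text
t6.5 pos [ 0.4859 -0.09    0.1038] rot [3.1404e+00 2.0000e-03 1.3550e+00] F [-0.3  0.2 -0.3] w 0.0456 q [ 0.26  0.52 -0.26  2.04  0.23  0.61 -0.37]
row [ 0.1819 -0.0111  0.0076  0.      0.      0.7473]
```

View pics/top3.png

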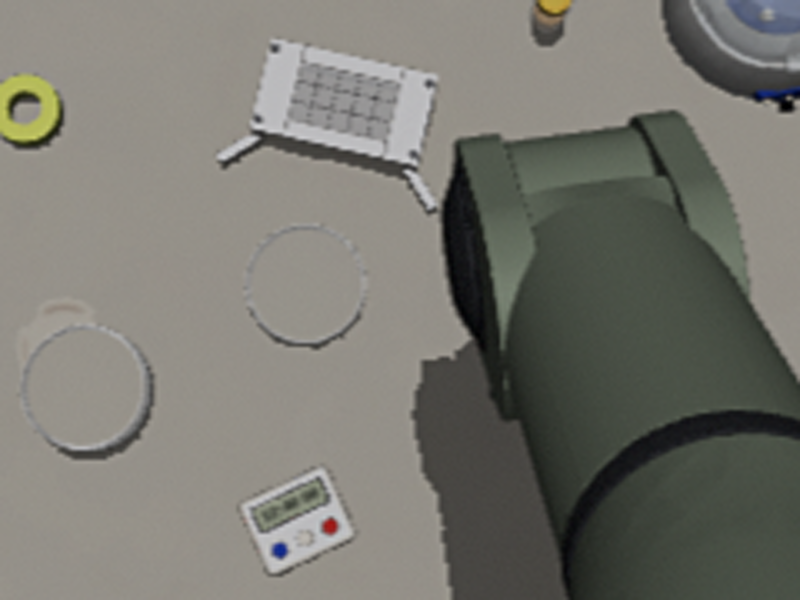

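The dish is now at crop (306,285), in front of the stand's mouth. The stack hasn't moved.

```bash
python3 - <<'E'
from h import *
P,ctr,a1,a2=stand(); X=np.array([np.cos(a2),np.sin(a2)]);Y=np.array([-X[1],X[0]]); seat=ctr-.0205*X
d=ray(get_calibration("top"),291.4,205.1,.010)[:2]
print("dish",d,(d-seat)@X,(d-seat)@Y)
b=d-.075*X; print("behind",b)
go(*b,.10,a2)
E
```

```text
dish [0.51865791 0.05954721] -0.11749591205661514 -0.0033892324232217205
behind [0.44531838 0.07524156]
t6.5 pos [ 0.4862 -0.0881  0.1033] rot [3.1412e+00 1.0000e-03 1.3562e+00] F [ 0.4 -0.3  0.6] w 0.0455 q [ 0.26  0.52 -0.26  2.04  0.23  0.61 -0.37]
row [ 0.3019 -0.1494  0.0067  0.      0.      0.7482]
```

Emit:
{"fn": "play_rows", "kwargs": {"deltas": [[0.03, -0.015, 0.005, 0, 0, 0.07, 0.47], [0.06, -0.03, 0.005, 0, 0, 0.14, 0.47], [0.09, -0.045, 0.005, 0, 0, 0.21, 0.47], [0.12, -0.06, 0.005, 0, 0, 0.28, 0.47], [0.15, -0.075, 0.005, 0, 0, 0.35, 0.47], [0.18, -0.09, 0.005, 0, 0, 0.42, 0.47], [0.21, -0.105, 0.005, 0, 0, 0.49, 0.47], [0.24, -0.12, 0.005, 0, 0, 0.56, 0.47], [0.27, -0.135, 0.005, 0, 0, 0.63, 0.47], [0.305, -0.15, 0.005, 0, 0, 0.7, 0.47]]}}

```text
clock: 7.5
position: [0.4449, 0.0798, 0.1002]
tool_rot: [3.141, 0.001, -0.112]
force: [-0.7, 1.2, 0.0]
grip_width: 0.0453
finger_force: 0.0
```

Emit:
{"fn": "play_rows", "kwargs": {"deltas": [[0, 0, 0, 0, 0, 0.04, 0.47], [0, 0, 0, 0, 0, 0.048, 0.47], [0, 0, 0, 0, 0, 0.048, 0.47], [0, 0, 0, 0, 0, 0.048, 0.47]]}}

```text
clock: 7.9
position: [0.4454, 0.0791, 0.1004]
tool_rot: [3.141, 0.0, -0.205]
force: [0.6, -0.2, 0.1]
grip_width: 0.0451
finger_force: 0.0
```

```bash
python3 -c "
from h import *
go(.4458,.0776,.0035,-.2105)"
```

```text
t7.9 pos [0.4454 0.0791 0.1004] rot [ 3.1414e+00  2.0000e-04 -2.0500e-01] F [ 0.6 -0.2  0.1] w 0.0451 q [-0.44  0.48  0.17  2.16 -0.16  0.52 -1.93]
row [0.0013 0.0027 0.1939 0.     0.     0.0026]
```

Emit:
{"fn": "play_rows", "kwargs": {"deltas": [[0.001, 0.003, 0.06, 0, 0, 0.003, 0.47], [0.001, 0.003, 0.12, 0, 0, 0.003, 0.47], [0.001, 0.003, 0.16, 0, 0, 0.003, 0.47], [0.001, 0.003, 0.185, 0, 0, 0.003, 0.47], [0.001, 0.003, 0.194, 0, 0, 0.003, 0.47], [0.001, 0.003, 0.194, 0, 0, 0.003, 0.47], [0.015, 0.003, 0.194, 0, 0, 0.003, 0.47], [0.03, 0.003, 0.194, 0, 0, 0.003, 0.47], [0.042, 0.003, 0.194, 0, 0, 0.003, 0.47], [0.052, 0.003, 0.194, 0, 0, 0.003, 0.47]]}}

```text
clock: 8.9
position: [0.4716, 0.0726, 0.0039]
tool_rot: [-3.141, -0.001, -0.213]
force: [-0.1, -0.3, 0.5]
grip_width: 0.0451
finger_force: 0.1
```

Emit:
{"fn": "play_rows", "kwargs": {"deltas": [[0.012, 0, 0, 0, 0, 0, 0.47], [0.026, 0, 0, 0, 0, 0, 0.47], [0.042, 0, 0, 0, 0, 0, 0.47], [0.058, 0, 0, 0, 0, 0, 0.47], [0.074, 0, 0, 0, 0, 0, 0.47], [0.09, 0, 0, 0, 0, 0, 0.47], [0.104, 0, 0, 0, 0, 0, 0.47], [0.116, 0, 0, 0, 0, 0, 0.47], [0.124, 0, 0, 0, 0, 0, 0.47], [0.13, 0, 0, 0, 0, 0, 0.47]]}}

```text
clock: 9.9
position: [0.5344, 0.0589, 0.0035]
tool_rot: [3.142, 0.0, -0.213]
force: [-1.7, 0.3, 0.8]
grip_width: 0.0449
finger_force: 0.2
```

```bash
python3 - <<'E'
from h import *
P,ctr,a1,a2=stand(); X=np.array([np.cos(a2),np.sin(a2)]); seat=ctr-.0205*X
go(*(seat-.05*X),.0035,a2)
a=grab_frame("top")[120:240,220:380,::-1]; b=grab_frame("scene")[150:240,220:380,::-1]
cv2.imwrite("pics/m4.png",np.vstack([cv2.resize(a,(400,300),interpolation=2),cv2.resize(b,(400,225),interpolation=2)]))
E
```

```text
t9.9 pos [0.5344 0.0589 0.0035] rot [ 3.1416e+00  2.0000e-04 -2.1280e-01] F [-1.7  0.3  0.8] w 0.0449 q [-0.3   0.74  0.11  1.97 -0.18  0.44 -1.84]
row [ 0.104  -0.0016 -0.      0.      0.     -0.0009]
```

View pics/m4.png

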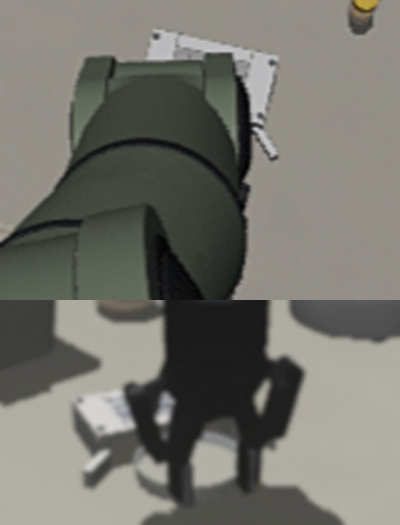

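The dish is between the flares, held by both fingers, with about 52 mm to go. I'll continue slowly.

Emit:
{"fn": "play_rows", "kwargs": {"deltas": [[0.01, 0, 0, 0, 0, 0, 0.47], [0.022, 0, 0, 0, 0, 0, 0.47], [0.034, 0, 0, 0, 0, 0, 0.47], [0.046, 0, 0, 0, 0, 0, 0.47], [0.058, 0, 0, 0, 0, 0, 0.47], [0.068, 0, 0, 0, 0, 0, 0.47], [0.078, 0, 0, 0, 0, 0, 0.47], [0.086, 0, 0, 0, 0, 0, 0.47], [0.092, 0, 0, 0, 0, 0, 0.47], [0.096, 0, 0, 0, 0, 0, 0.47]]}}

```text
clock: 11.0
position: [0.5813, 0.0488, 0.0036]
tool_rot: [-3.142, 0.0, -0.213]
force: [-0.2, 0.7, 0.8]
grip_width: 0.0453
finger_force: 0.1
```

Emit:
{"fn": "play_rows", "kwargs": {"deltas": [[0.003, 0, 0, 0, 0, 0, 0.47], [0.005, 0, 0, 0, 0, 0, 0.47], [0.007, 0, 0, 0, 0, 0, 0.47], [0.008, 0, 0, 0, 0, 0, 0.47], [0.008, 0, 0, 0, 0, 0, 0.47]]}}

```text
clock: 11.5
position: [0.585, 0.0481, 0.0035]
tool_rot: [-3.142, 0.0, -0.213]
force: [0.0, 0.5, -0.6]
grip_width: 0.0452
finger_force: 0.0
```

No stop force yet, so I'll creep forward in small steps.

Emit:
{"fn": "play_rows", "kwargs": {"deltas": [[0.002, 0, 0, 0, 0, 0, 0.47], [0.004, 0, 0, 0, 0, 0, 0.47], [0.006, 0, 0, 0, 0, 0, 0.47], [0.006, 0, 0, 0, 0, 0, 0.47]]}}

```text
clock: 11.9
position: [0.5871, 0.0475, 0.0033]
tool_rot: [3.141, 0.002, -0.213]
force: [-5.5, 0.5, 3.5]
grip_width: 0.0453
finger_force: 2.2
```

Emit:
{"fn": "play_rows", "kwargs": {"deltas": [[0.002, 0, 0, 0, 0, 0, 0.47], [0.003, 0, 0, 0, 0, 0, 0.47], [0.004, 0, 0, 0, 0, 0, 0.47], [0.004, 0, 0, 0, 0, 0, 0.47]]}}

```text
clock: 12.3
position: [0.5877, 0.0475, 0.0031]
tool_rot: [3.141, 0.004, -0.212]
force: [-12.1, 3.0, 6.4]
grip_width: 0.0454
finger_force: 5.9
```

The force has risen to 12 N, so the dish is at the stop. I'll back straight off, lift, and check.

Emit:
{"fn": "play_rows", "kwargs": {"deltas": [[-0.004, 0, 0, 0, 0, 0, 0.47], [-0.008, 0, 0, 0, 0, 0, 0.47], [-0.02, 0, 0, 0, 0, 0, 0.47], [-0.05, 0, 0, 0, 0, 0, 0.47], [-0.08, 0, 0, 0, 0, 0, 0.47], [-0.1, 0, -0.06, 0, 0, 0, 0.47], [-0.1, 0, -0.14, 0, 0, 0, 0.47], [-0.1, 0, -0.22, 0, 0, 0, 0.47], [-0.1, 0, -0.3, 0, 0, 0, 0.47]]}}

```text
clock: 13.2
position: [0.5406, 0.0575, 0.1552]
tool_rot: [-3.141, -0.0, -0.213]
force: [0.5, 0.4, -0.7]
grip_width: 0.0453
finger_force: 0.0
```

```bash
python3 -c "
from h import *
go(.42,-.22,.16,-.3)"
```

```text
t13.2 pos [0.5406 0.0575 0.1552] rot [-3.1414e+00 -3.0000e-04 -2.1280e-01] F [ 0.5  0.4 -0.7] w 0.0453 q [-0.35  0.5   0.19  1.9  -0.13  0.76 -1.88]
row [-0.1186  0.5935 -0.0095  0.      0.      0.0416]
```

Emit:
{"fn": "play_rows", "kwargs": {"deltas": [[-0.02, 0.08, 0, 0, 0, 0, 0.47], [-0.04, 0.16, 0, 0, 0, 0, 0.47], [-0.06, 0.24, 0, 0, 0, 0, 0.47], [-0.08, 0.32, 0, 0, 0, 0, 0.47], [-0.1, 0.4, 0, 0, 0, 0, 0.47], [-0.11, 0.48, 0, 0, 0, 0, 0.47], [-0.12, 0.55, 0, 0, 0, 0, 0.47], [-0.12, 0.59, 0, 0, 0, 0, 0.47], [-0.12, 0.59, 0, 0, 0, 0, 0.47]]}}

```text
clock: 14.1
position: [0.419, -0.2208, 0.1537]
tool_rot: [3.141, -0.001, -0.217]
force: [0.2, 1.0, -1.2]
grip_width: 0.0451
finger_force: 0.0
```

```bash
python3 - <<'E'
from h import *
a=grab_frame("top")[120:270,190:390,::-1]; b=grab_frame("scene")[150:300,220:420,::-1]
cv2.imwrite("pics/m5.png",np.hstack([cv2.resize(x,(400,300),interpolation=2) for x in(a,b)]))
cv2.imwrite("pics/m6.png",cv2.resize(grab_frame("top")[125:195,255:345,::-1],(770,600),interpolation=2))
E
```

```text
(no output)
```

View pics/m5.png

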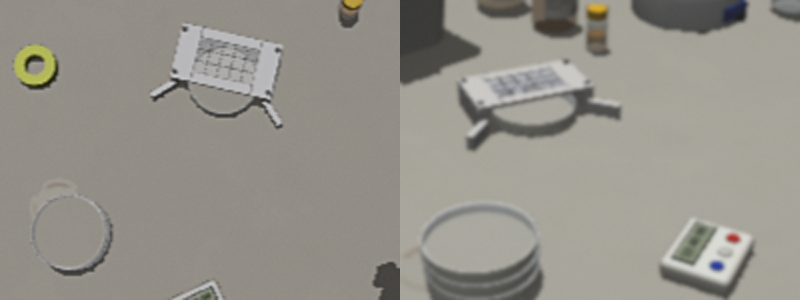

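View pics/m6.png

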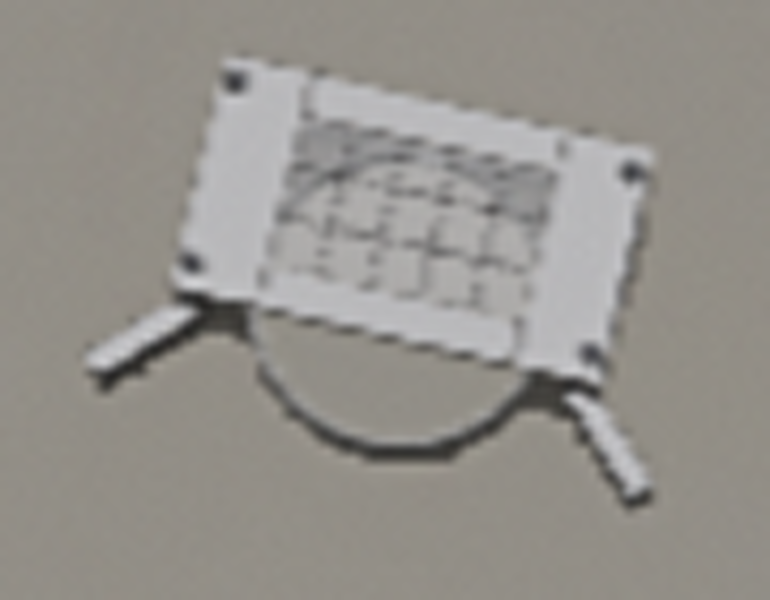

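The dish lies flat in the stand, with its rear rim visible through the window at about (430,160) and its front rim sticking out to about (400,455). The stack is undisturbed at (71,232). One number check on the front rim, then I'll hand in.

```bash
python3 - <<'E'
from h import *
P,ctr,a1,a2=stand(); X=np.array([np.cos(a2),np.sin(a2)]);Y=np.array([-X[1],X[0]]); seat=ctr-.0205*X
c=get_calibration("top")
d=ray(c,255+395/8.556-.4,125+450/8.571-.4,.01)[:2]-seat; x=d@X; print(x,d@Y)
r=ray(c,255+430/8.556-.4,125+158/8.571-.4,.014)[:2]-seat; print(r@X,r@Y)
if -.051<x<-.040: print(job_done())
E
```

```text
-0.0433595839577355 -0.00958880373594886
0.043559680735237215 0.00044026000101266255
the job is handed in; nothing more can be done
None
```

The single dish was slid flat along the bench into the counting stand and pushed to the stop, confirmed by a 12 N rise in force and its rear rim about 1 mm from the stop in the last picture; the stack stayed in place, and I handed the job in after about 14 s with the arm clear.

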